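# Clear the prep board into its waste drawer

### The job

Clear the prep board (pale grey with a white rim): pull out the waste drawer under its open edge, use the blue bench brush to sweep the two used cuvettes and the two old rubber stoppers off that edge into the drawer, then push the drawer fully shut and leave the brush standing on its bristles on the worktop. The waste is contaminated, so the gripper must not touch it; leave the capped sample jar standing where it is on the board and do not disturb the glass beaker in front of the cream analyser.

Things in the scene. Friction and masses are not known exactly. Their poses are not given: they have to be found in the camera images.
- board: Fixed pale grey prep board with a white rim on a steel case, 240 (x) x 204 (y) mm, board top 74 mm above the worktop. Origin: on the worktop under its centre; x points from the open front edge (x = -120 mm, where the drawer is) to the back. A rim 12 mm high stands on the back (inner face x = +108 mm) and both sides (inner faces y = +-88 mm); the front edge has no rim.
- board_top (a point): centre of the board's top surface, board axes
- board_edge (a point): middle of the open front edge at the level of the board's top, board axes
- drawer (a joint): travel of the waste drawer under the board, m: 0 shut, 0.12 fully out; it slides along the board's -x and stays where it is left (friction about 1 N)
- drawer_handle (a point): middle of the drawer's steel bar handle, 10 mm thick, 90 mm long along the board's y, 45 mm above the worktop; 40 mm from the bar's axis to the blue drawer front (8 mm thick, 204 mm wide, its top 61 mm above the worktop). Board axes. Moves with the drawer
- drawer_floor (a point): centre of the drawer's inner floor, 12 mm above the worktop; inside the drawer is 219 (x) x 180 (y) mm, side walls 43 mm high, 7 mm below the board's underside. Board axes. Moves with the drawer: when fully out, the 120 mm of drawer nearest the handle are open before the board's edge
- brush: loose blue bench brush with cream bristles, 120 g, standing on its bristles. Origin: centre of the bristles' underside; long (110 mm) along its y. Bristles 20 mm high, 104 x 36 mm, behave as a firm block; back 110 x 44 mm up to 36 mm; above it a bridge handle along y, 96 mm long, 22 mm thick in x, from 49 to 71 mm above the bristles' underside. Grasp the handle across its 22 mm
- cuvette_a: used clear cuvette with an orange cap, lying on the board, 51 mm long along its x (cap at +x), 13.5 mm square; origin under its middle
- cuvette_b: used clear cuvette with a green cap, same size and origin as cuvette_a
- stopper_a: old black rubber stopper standing on its wide end, 23 mm wide below, 18 mm above, 21 mm high; origin at the centre of the wide end
- stopper_b: old red-brown rubber stopper, same size and origin as stopper_a
- sample_jar: clear capped sample jar, 50 mm wide, 57 mm high, standing along the back of the board, to be left alone; origin under its centre
- glass_beaker: glass beaker standing on the worktop between the drawer and the cream analyser, 52 mm wide, 67 mm high, to be left alone; origin under its centre

How it is judged (in metres and radians):
On the way, in this order (a step that is already met when the one before it is completed fails the run):
1. the drawer is pulled out at least 80 mm (value of joint drawer above 0.08 m), for 0.2 s.
2. both cuvettes and both stoppers are in the drawer (x of cuvette_a in the frame of drawer_floor between -0.112 and 0.112 m and y of cuvette_a in the frame of drawer_floor between -0.092 and 0.092 m and z of cuvette_a in the frame of drawer_floor between -0.006 and 0.048 m and x of cuvette_b in the frame of drawer_floor between -0.112 and 0.112 m and y of cuvette_b in the frame of drawer_floor between -0.092 and 0.092 m and z of cuvette_b in the frame of drawer_floor between -0.006 and 0.048 m and x of stopper_a in the frame of drawer_floor between -0.112 and 0.112 m and y of stopper_a in the frame of drawer_floor between -0.092 and 0.092 m and z of stopper_a in the frame of drawer_floor between -0.006 and 0.048 m and x of stopper_b in the frame of drawer_floor between -0.112 and 0.112 m and y of stopper_b in the frame of drawer_floor between -0.092 and 0.092 m and z of stopper_b in the frame of drawer_floor between -0.006 and 0.048 m), for 0.2 s.
At the end, for the whole second after the job is handed in: Both cuvettes and both stoppers lie at rest inside the drawer, the drawer is shut to within 8 mm, the brush stands on its bristles on the worktop (within 0.15 rad of upright), and the sample jar stands within 15 mm of its place on the board and the beaker within 20 mm of its own (all of step 2 and value of joint drawer below 0.008 m and linear speed of each of cuvette_a, cuvette_b, stopper_a, stopper_b, brush below 0.03 m/s and height (world z) of brush below 0.012 m and angle between brush's own z axis and vertical below 0.15 rad and distance of sample_jar from where it was at the start of the episode below 0.015 m and angle between sample_jar's own z axis and vertical below 0.1 rad and distance of glass_beaker from where it was at the start of the episode below 0.02 m); the robot touches nothing.
It fails at once if the gripper or arm touches the waste (more than 0.5 N) (contact force between any of the fingers, the arm and cuvette_a above 0.5 N or contact force between any of the fingers, the arm and cuvette_b above 0.5 N or contact force between any of the fingers, the arm and stopper_a above 0.5 N or contact force between any of the fingers, the arm and stopper_b above 0.5 N).
It fails at once if the sample jar is shifted by more than 15 mm or tipped (distance of sample_jar from where it was at the start of the episode above 0.015 m or angle between sample_jar's own z axis and vertical above 0.3 rad).
It fails at once if the glass beaker is shifted by more than 20 mm or tipped (distance of glass_beaker from where it was at the start of the episode above 0.02 m or angle between glass_beaker's own z axis and vertical above 0.3 rad).
It also fails if it takes over 72 s, if anything falls off the work surface, if the arm or the gripper's body presses on something with over 40 N, if the wrist force passes 120 N, or if a joint passes its speed limit or range.

### The arm

A 6-joint arm with a two-finger parallel gripper is mounted at the origin on a cart in front of the work surface, level with it; the furniture and walls round the work are solid. World frame = base frame: x ahead of the robot, y to its left, z up, the work surface at z = 0. Lengths are in mm, angles in rad, forces in N, time in s.
With the tool pointing down it reaches from about 350 to 775 mm from the base axis. Payload 7.3 kg.
Tool frame: the origin (TCP) lies at the very end of the fingers, on their centre line; the grasp point (between the pads) lies 19 mm behind it; z points along the fingers, y is the line along which they close (so a half turn about z gives the same grasp; the last joint's range is limited). The gripper opens to 92 mm and grips with 3 to 60 N. Pads are 19 mm wide; open, the fingers measure 130 mm over their backs; the gripper's body (75 mm by 190 mm) begins 47 mm behind the grasp point.
Start: joints at [0.984, 0.342, 1.524, -0, 1.275, -0.146], TCP at [223.988, 474.843, 206.041] pointing down, gripper open.
Joint ranges: [-2.53, 2.53], [-0.77, 2.02], [0.04, 2.7], [-1, 4.14], [0.28, 2.66], [-3.11, 3.11]. Speed limits (rad/s): [2.57, 2.57, 3.14, 3.14, 3.14, 3.14].

### API

Orientations are given as [roll, pitch, yaw] about the fixed x, y, z axes, in that order (R = Rz(yaw) Ry(pitch) Rx(roll)).
In Python, from plant import get_obs, optics, ticket, finder gives the robot as it stands.
- The arm moves only by the tool send_rows, never from a script. Its arguments are lists of equal length, an entry for each row: "offset": the shift along the tool's x, y, z scaled (see below), a list of three; "delta_rot": the turn, a rotation vector about the tool's x, y, z scaled (see below), a list of three. In form: {"offset": [[dx, dy, dz], ...], "delta_rot": [[rx, ry, rz], ...]}. A call has 1 to 8 rows; each row is the pose to reach, as a shift and turn from the pose commanded when the call began, along the tool's axes at that moment, turning the shorter way round; what a row does not reach only later rows make up. The controller multiplies each number of a shift by 120 mm and each number of a turn by 360 degrees. A row lasts 1/8 s, in which the tool goes at most 62.5 mm and 10.7 degrees, less where a joint would pass 70% of its speed; a pose out of reach is approached as far as the arm can. A call with a number of a shift or a turn outside -1 to 1 is refused whole. A call with a gripper value outside its range is refused whole. "grip" is the opening, from 0 (shut) to 1 (fully open), set as the call begins (left out, the last holds). The fingers move at their own pace and stop on an object; the grip force is fixed at half the most. Time passes only in rows, so rows that repeat a pose let the fingers close. It gives the time, the measured TCP pose, the force, the opening and the grip force at its end, in the units of the state.
- get_obs(): the state, without advancing time (a new reading comes with each control period).
- optics.capture(name): name is "scene" or "top"; returns the picture (400x640x3 uint8, red, green, blue); there is no depth.
- optics.get_calibration(name): a dict with "fx", "fy", "cx", "cy" (pixels), "world_from_camera" (4x4, takes a point from camera to world coordinates). Camera axes: x right, y down, z forward; pixel columns grow to the right and rows downward; lengths in mm; the calibration is good to about 2 mm. A picture is of the moment at which its call begins. get_calibration takes no time and is no camera call.
- ticket.close_job(): hands the job in; it is judged then, once.
Trained networks look in the newest picture that a camera, given by its name, has taken for a name from the list of things; names that differ only in an ending like _2 or _b are one class to them, and where a whole thing is asked for, a point or a joint stands for the part that bears it (a point fixed in the world has none). Each returns a list of dicts, best first, with "confidence" (0 to 1); they miss things now and then, are a little off and sometimes report something else, mostly with a low value. They report only what shows in the picture. A call takes as long as a camera call.
- finder.boxes_of(target, camera): "box" ([left, top, right, bottom] in pixels, round what is visible of it).
- finder.silhouettes(target, camera): "region" (400x640 bool, what is visible of it) and "box" ([left, top, right, bottom] in pixels, round what is visible of it).
- finder.pinpoint(target, camera): "uv" ([column, row] in pixels: a listed point, or the origin of a listed thing).
The state is a dict: "time": time; "joint_positions": joint angles; "dq": joint speeds; "tau": joint torques, N m; "tool_pos": TCP position; "tcp_rot": TCP orientation; "contact_force": force on the tool from outside, world axes, zero at the start; "moment": the same for the moment, N m; "grip_width": finger opening in mm; "finger_force": force on a finger pad.
Only numpy, scipy, OpenCV 4.12 (cv2) and the standard library are available. Lean on these libraries where they do the work, as an engineer would, in place of code of your own. Each camera call takes 0.05 s, during which the arm holds its last target. There are 200 camera calls.

## Working session

There is one attempt and no reset: what is moved stays moved. The work goes in short steps, Python scripts to look and compute and a tool call to move; the robot and the scene stay as the last step left them, time stands still between calls to the robot, and variables do not carry over. Pictures are saved under pics/ and viewed, at most 10 in all, crops included, and the job is handed in when it is done.

Besides the shell and the picture viewer there is one more tool, called in YAML: its name, and indented under it one key for each argument. send_rows: Moves the arm, as the interface text tells. Its arguments: {"type":"object","properties":{"offset":{"type":"array"},"delta_rot":{"type":"array"},"grip":{"type":"number"}},"required":["offset","delta_rot"]}

```bash
mkdir -p pics; cat > h.py <<'E'
import numpy as np, cv2
from plant import get_obs, optics, ticket, finder
from scipy.spatial.transform import Rotation as R
def ray(cam,uv):
    c=optics.get_calibration(cam);T=np.array(c["world_from_camera"])
    d=T[:3,:3]@np.array([(uv[0]-c["cx"])/c["fx"],(uv[1]-c["cy"])/c["fy"],1]);return T[:3,3],d/np.linalg.norm(d)
def plane(cam,uv,z):
    o,d=ray(cam,uv);return o+d*(z-o[2])/d[2]
def tri(u1,u2):
    o1,d1=ray("scene",u1);o2,d2=ray("top",u2)
    s=np.linalg.lstsq(np.c_[d1,-d2],o2-o1,rcond=None)[0]
    p,q=o1+d1*s[0],o2+d2*s[1];return (p+q)/2,np.linalg.norm(p-q)
def snap(cam,fn):
    im=optics.capture(cam);cv2.imwrite("pics/"+fn,im[:,:,::-1]);return im
E
python3 - <<'E'
from h import *
np.set_printoptions(precision=1,suppress=True)
for c in("scene","top"):
    snap(c,c+"0.png");print(c,np.array(optics.get_calibration(c)["world_from_camera"])[:3].tolist())
for t in["board","board_top","board_edge","drawer_handle","drawer_floor","brush","cuvette_a","stopper_a","sample_jar","glass_beaker"]:
    P={}
    for c in("scene","top"):
        r=finder.pinpoint(t,c);P[c]=r
        print(t,c,[(np.round(a["uv"],1).tolist(),round(a["confidence"],2)) for a in r[:4]])
    for a in P["scene"][:2]:
        for b in P["top"][:2]:
            p,e=tri(a["uv"],b["uv"])
            if e<12: print("   ",p,e)
print(get_obs())
E
```

```text
scene [[0.8074059078850943, -0.44122448246554496, 0.39168438312659204, 202.7780634166291], [-0.5898794848500115, -0.6169062604439137, 0.5210267355694823, -713.0083835900626], [0.011742796316549824, -0.6517266466073934, -0.7583630297137052, 917.6241043380157]]
top [[-0.021980515043272975, -0.9863747249007467, 0.16303913344779808, 446.06858190503266], [-0.9994355525939442, 0.025823333661129773, 0.021487941964349194, -121.07526232370174], [-0.02540537678661208, -0.16247479040024157, -0.9863855784198833, 1252.3957319602614]]
board scene [([263.6, 180.9], 0.59)]
board top [([268.4, 231.7], 0.81)]
    [570.3  61.2   3.4] 0.5823072293172347
board_top scene [([262.1, 159.0], 0.75)]
board_top top [([262.4, 230.3], 0.66)]
    [569.9  61.9  91.3] 10.012774580455972
board_edge scene [([270.8, 190.4], 0.71)]
board_edge top [([306.8, 244.4], 0.71)]
    [530.  -50.9  90.5] 7.36429096321938
drawer_handle scene [([276.3, 214.0], 0.79)]
drawer_handle top [([326.6, 250.5], 0.73), ([425.8, 244.0], 0.21)]
    [514.3 -99.8  54.1] 5.138174061866852
drawer_floor scene []
drawer_floor top [([426.9, 246.8], 0
[... 611 characters left out ...]
337058415
sample_jar scene [([264.6, 143.6], 0.68)]
sample_jar top [([237.8, 213.2], 0.82)]
    [617.8 129.8  72.9] 8.739507064631862
glass_beaker scene [([356.1, 191.5], 0.77), ([245.9, 188.0], 0.5), ([266.1, 181.5], 0.42)]
glass_beaker top [([335.0, 162.0], 0.78)]
    [ 763.4 -127.8    3.3] 2.846394533698322
{'time': 1.1, 'joint_positions': array([ 1. ,  0.3,  1.5, -0. ,  1.3, -0.1]), 'dq': array([ 0., -0.,  0., -0., -0.,  0.]), 'tau': array([  0. , -43.1, -24.4,   0.1,   0. ,   0. ]), 'tool_pos': array([224. , 474.9, 206. ]), 'tcp_rot': array([3.1, 0. , 2.7]), 'contact_force': array([-0.3,  0.7,  0. ]), 'moment': array([0. , 0.1, 0. ]), 'finger_force': 0.0, 'grip_width': 92.0716623481043}
```

```bash
python3 - <<'E'
import cv2
for n,(x0,y0,x1,y1) in {"scene":(170,100,430,340),"top":(190,130,480,320)}.items():
    im=cv2.imread(f"pics/{n}0.png")[y0:y1,x0:x1]
    s=min(800/im.shape[1],600/im.shape[0]);cv2.imwrite(f"pics/{n}0c.png",cv2.resize(im,None,fx=s,fy=s,interpolation=cv2.INTER_CUBIC));print(s)
E
```

```text
2.5
2.7586206896551726
```

View pics/scene0c.png

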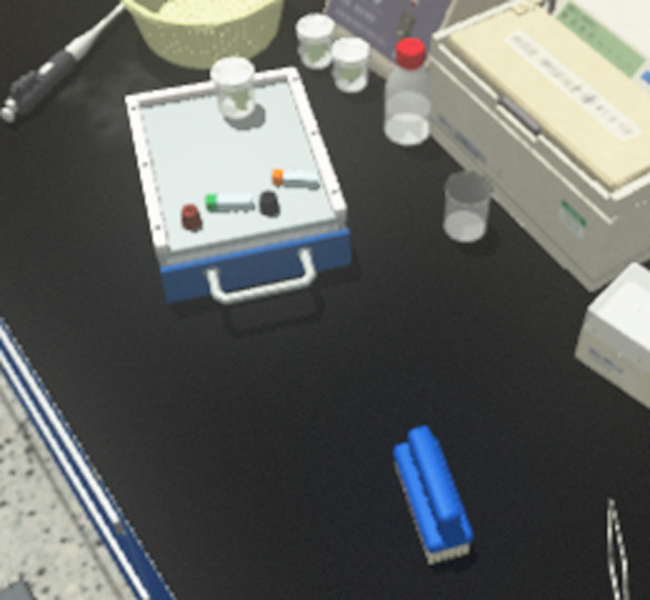

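View pics/top0c.png

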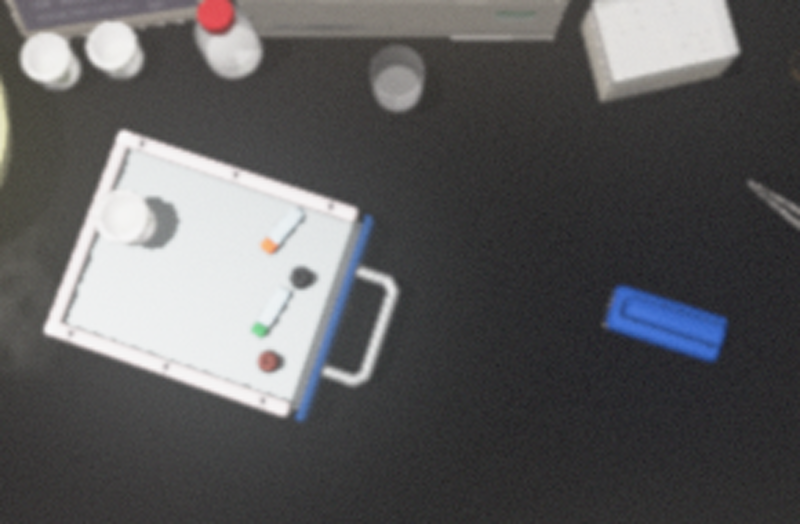

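The pictures show the board's rim corners in the top crop at about (122,130), (46,331), (290,411) and (357,210). The brush lies at about (667,322) with its long axis near world y, and the four waste items sit close to the open edge, with the jar at the back left. Next I fit the poses.

```bash
cat >> h.py <<'E'
def proj(cam,p):
    c=optics.get_calibration(cam);T=np.linalg.inv(np.array(c["world_from_camera"]));q=(T@np.c_[p,np.ones(len(p))].T)[:3]
    return np.c_[c["fx"]*q[0]/q[2]+c["cx"],c["fy"]*q[1]/q[2]+c["cy"]]
E
python3 - <<'E'
from h import *
from scipy.optimize import least_squares as LS
np.set_printoptions(precision=1,suppress=True)
t=lambda a:np.array(a)/2.7586+[190,130]
s=lambda a:np.array(a)/2.5+[170,100]
mt=t([(122,129),(44,333),(290,415),(358,210)]); ms=s([(297,68),(125,98),(155,256),(346,218)])
mod=np.array([[120,-102],[120,102],[-120,102],[-120,-102]])
def pts(p): 
    c,q=np.cos(p[2]),np.sin(p[2]);return np.c_[mod@np.array([[c,q],[-q,c]])+p[:2],np.full(4,p[3])]
for use in("t","s","ts"):
    f=lambda p:np.r_[(proj("top",pts(p))-mt).ravel()*("t" in use),(proj("scene",pts(p))-ms).ravel()*("s" in use)]
    r=LS(f,[570,61,1.23,86]);print(use,r.x[:2],np.degrees(r.x[2]),r.x[3],r.fun)
p=r.x;c,q=np.cos(p[2]),np.sin(p[2]);Rb=np.array([[c,-q],[q,c]])
b=lambda w:(w[:2]-p[:2])@Rb
for n,uvt,uvs,z in[("orange cap",(269,244),(278,177),82),("cuv a end",(300,213),(318,181),82),("green cap",(260,328),(212,202),82),("cuv b end",(289,292),(254,205),82),("black",(301,277),(269,200),95),("red",(268,361),(191,212),95),("jar top",(126,217),(234,68),131),("beaker base",(398,94),(465,228),2),
  ("handle mid",(379,335),(262,290),45),("handle c1",(395,290),(311,270),45),("handle c2",(358,380),(219,297),45)]:
    a=t(uvt);d=s(uvs);w,e=tri(d,a)
    print(n,"top@z",b(plane("top",a,z)),"scene@z",b(plane("scene",d,z)),"tri",w,e)
# brush
for cam in("top","scene"):
    finder_im=optics.capture(cam)
    r=finder.silhouettes("brush",cam)[0];m=r["region"].astype(np.uint8);u=cv2.minAreaRect(np.argwhere(m)[:,::-1].astype(np.float32));print(cam,r["confidence"],r["box"],u)
    if cam=="top":
        hsv=cv2.cvtColor(finder_im,cv2.COLOR_RGB2HSV);k=((hsv[...,0]>100)&(hsv[...,0]<125)&(hsv[...,1]>140));k[:, :400]=0;k[:,470:]=0;k[:220]=0;k[270:]=0
        u=cv2.minAreaRect(np.argwhere(k)[:,::-1].astype(np.float32));print(u,[plane("top",x,36) for x in cv2.boxPoints(u)])
w,e=tri(s((433,470)),t((667,320)));print("brush handle top approx tri",w,e)
for uv in[(421,428),(451,520)]: print("handle ends scene@71",plane("scene",s(uv),71))
for uv in[(626,303),(722,330)]: print("handle ends top@71",plane("top",t(uv),71))
E
```

```text
t [572.4  62.3] 70.12192945789776 81.56263176236382 [-0.2  0.3  0.5 -0.  -0.8  0.5  0.4 -0.7 -0.   0.  -0.   0.  -0.  -0.
 -0.  -0. ]
s [568.4  47.8] 69.39487207509116 92.91004725326896 [ 0.   0.   0.   0.   0.   0.   0.   0.   0.3  0.9 -0.2  0.8 -1.  -0.6
  0.9 -0.9]
ts [573.6  61.9] 69.83822697138972 78.51223857800902 [ 0.5 -0.1  0.9 -0.7 -0.8  0.2  0.7 -0.7 -0.9  1.4 -0.3  1.4 -0.6 -1.2
 -0.2 -1.6]
orange cap top@z [-50.5 -41.9] scene@z [-50.9 -44.1] tri [596.5  -0.4  81.6] 2.266010134512098
cuv a end top@z [-68.3 -79. ] scene@z [-68.3 -84.8] tri [626.7 -30.7  82.3] 5.735553835962335
green cap top@z [-69.   34.8] scene@z [-68.6  31.8] tri [518.4   8.5  82.7] 3.0398829682234636
cuv b end top@z [-83.4  -5.4] scene@z [-84.7 -10.5] tri [552.4 -19.2  80.6] 5.212853269272833
black top@z [-90.7 -21.4] scene@z [-93.9 -25.8] tri [564.8 -31.3  91.4] 4.629489995025561
red top@z [-87.7  61. ] scene@z [-89.   56.1] tri [488.4  -0.2  93.6] 4.968859960432723
jar top top@z [ 73.8 -19.3] scene@z [ 82.8 -25.7] tri [618.2 121.2 140.8] 5.763698671135743
beaker base top@z [-112.3 -236.2] scene@z [-110
[... 415 characters left out ...]
6, 246.30003356933594), (42.69074630737305, 17.39252471923828), 18.434947967529297)
((431.6500244140625, 247.0500030517578), (43.639427185058594, 17.39252471923828), 18.434946060180664) [array([ 513.5, -314.4,   36. ]), array([ 556.8, -331.3,   36. ]), array([ 517.7, -438.1,   36. ]), array([ 474.8, -420.8,   36. ])]
scene 0.78 [330.6, 267.6, 363.5, 326.1] ((341.75042724609375, 297.282470703125), (53.42566680908203, 21.682361602783203), 70.82099914550781)
brush handle top approx tri [ 519.3 -372.4   64.4] 6.072764155132574
handle ends scene@71 [ 537.1 -336.2   71. ]
handle ends scene@71 [ 502.8 -422.8   71. ]
handle ends top@71 [ 533.  -332.4   71. ]
handle ends top@71 [ 505.8 -419.7   71. ]
```

```bash
cat >> h.py <<'E'
def plan(wps,start=None):
    """wps: (x,y,z,yaw_deg,rows); prints rounded single-target rows per call (tool kept vertical)"""
    o=get_obs(); P=np.array(o["tool_pos"]);Q=R.from_euler("xyz",o["tcp_rot"])
    print("from",P.round(1),np.degrees(o["tcp_rot"]).round(1),"t",round(o["time"],2),"F",np.round(o["contact_force"],1),"w",round(o["grip_width"],1))
    for x,y,z,yaw,n in wps:
        T=R.from_euler("xyz",[np.pi,0,np.radians(yaw)])
        off=np.round(Q.inv().apply(np.array([x,y,z])-P)/120,3)
        rv=np.round((Q.inv()*T).as_rotvec()/(2*np.pi),4)
        print((x,y,z,yaw),"off",(off+0).tolist(),"rot",(rv+0).tolist(),"rows",n,"" if abs(off).max()<=1 else "TOO FAR")
        P=P+Q.apply(off*120);Q=Q*R.from_rotvec(rv*2*np.pi)
B0=np.array([573.5,62.]);BY=np.radians(70)
def bw(x,y,z,yaw,n): return (round(B0[0]+x*np.cos(BY)-y*np.sin(BY),1),round(B0[1]+x*np.sin(BY)+y*np.cos(BY),1),z,yaw,n)
E
python3 - <<'E'
from h import *
g=bw(-149,0,160,70,4);print(g)
plan([(290,375,200,130,4),(345,275,195,105,4),(400,170,190,80,4),(455,65,185,70,4),(500,-30,180,70,4),g,bw(-149,0,100,70,4)])
E
```

```text
(np.float64(522.5), np.float64(-78.0), 160, 70, 4)
from [224.  474.8 206. ] [180.    0.  154.7] t 1.3 F [ 0.7  0.4 -0.3] w 91.9
(290, 375, 200, 130) off [-0.852, -0.518, 0.05] rot [0.0, 0.0, 0.0687] rows 4 
(345, 275, 195, 105) off [-0.933, -0.185, 0.042] rot [0.0, 0.0, 0.0695] rows 4 
(400, 170, 190, 80) off [-0.964, 0.217, 0.042] rot [0.0, 0.0, 0.0694] rows 4 
(455, 65, 185, 70) off [-0.782, 0.603, 0.041] rot [0.0, 0.0, 0.0278] rows 4 
(500, -30, 180, 70) off [-0.616, 0.623, 0.042] rot [0.0, 0.0, 0.0] rows 4 
(np.float64(522.5), np.float64(-78.0), 160, 70) off [-0.312, 0.313, 0.166] rot [0.0, 0.0, 0.0] rows 4 
(np.float64(522.5), np.float64(-78.0), 100, 70) off [0.0, 0.0, 0.5] rot [0.0, 0.0, 0.0] rows 4
```

send_rows:
  offset:
    - [-0.426,-0.259,0.025]
    - [-0.852,-0.518,0.05]
    - [-0.852,-0.518,0.05]
    - [-0.852,-0.518,0.05]
  delta_rot:
    - [0,0,0.023]
    - [0,0,0.046]
    - [0,0,0.0687]
    - [0,0,0.0687]
  grip: 0

```text
time: 1.8
tool_pos: [290.4, 374.7, 200.2]
tcp_rot: [3.141, -0.0, 2.269]
contact_force: [-0.3, 0.6, -0.1]
grip_width: 56.5
finger_force: 0.0
```

send_rows:
  offset:
    - [-0.466,-0.092,0.02]
    - [-0.933,-0.185,0.042]
    - [-0.933,-0.185,0.042]
    - [-0.933,-0.185,0.042]
  delta_rot:
    - [0,0,0.023]
    - [0,0,0.046]
    - [0,0,0.0695]
    - [0,0,0.0695]

```text
time: 2.3
tool_pos: [345.0, 275.2, 195.1]
tcp_rot: [3.141, -0.0, 1.836]
contact_force: [-0.0, 1.0, 0.6]
grip_width: 16.3
finger_force: 0.0
```

send_rows:
  offset:
    - [-0.482,0.108,0.02]
    - [-0.964,0.217,0.042]
    - [-0.964,0.217,0.042]
    - [-0.964,0.217,0.042]
  delta_rot:
    - [0,0,0.023]
    - [0,0,0.046]
    - [0,0,0.0694]
    - [0,0,0.0694]

```text
time: 2.8
tool_pos: [400.0, 170.5, 189.9]
tcp_rot: [-3.141, -0.0, 1.402]
contact_force: [-1.0, -0.1, 0.7]
grip_width: 0.4
finger_force: 0.0
```

send_rows:
  offset:
    - [-0.391,0.301,0.02]
    - [-0.782,0.603,0.041]
    - [-0.782,0.603,0.041]
    - [-0.782,0.603,0.041]
  delta_rot:
    - [0,0,0.014]
    - [0,0,0.0278]
    - [0,0,0.0278]
    - [0,0,0.0278]

```text
time: 3.3
tool_pos: [454.5, 66.3, 184.9]
tcp_rot: [-3.141, -0.0, 1.227]
contact_force: [-0.9, -0.9, 0.0]
grip_width: 0.4
finger_force: 0.0
```

send_rows:
  offset:
    - [-0.308,0.312,0.02]
    - [-0.616,0.623,0.042]
    - [-0.616,0.623,0.042]
    - [-0.616,0.623,0.042]
  delta_rot:
    - [0,0,0]
    - [0,0,0]
    - [0,0,0]
    - [0,0,0]

```text
time: 3.8
tool_pos: [499.3, -28.1, 179.9]
tcp_rot: [-3.141, -0.001, 1.225]
contact_force: [-1.1, 0.5, 0.7]
grip_width: 0.3
finger_force: 0.0
```

send_rows:
  offset:
    - [-0.312,0.313,0.166]
    - [-0.312,0.313,0.166]
    - [-0.312,0.313,0.166]
  delta_rot:
    - [0,0,0]
    - [0,0,0]
    - [0,0,0]

```text
time: 4.18
tool_pos: [521.9, -76.3, 160.2]
tcp_rot: [-3.141, -0.001, 1.224]
contact_force: [0.2, 0.8, 0.6]
grip_width: 0.5
finger_force: 0.0
```

send_rows:
  offset:
    - [0,0,0.25]
    - [0,0,0.5]
    - [0,0,0.5]
  delta_rot:
    - [0,0,0]
    - [0,0,0]
    - [0,0,0]

```text
time: 4.55
tool_pos: [520.8, -76.0, 99.1]
tcp_rot: [-3.138, -0.0, 1.224]
contact_force: [0.1, 0.8, 0.4]
grip_width: 0.2
finger_force: 0.0
```

send_rows:
  offset:
    - [0,0,0.15]
    - [0,0,0.3]
    - [0,0,0.42]
    - [0,0,0.525]
    - [0,0,0.525]
  delta_rot:
    - [0,0,0]
    - [0,0,0]
    - [0,0,0]
    - [0,0,0]
    - [0,0,0]

```text
time: 5.18
tool_pos: [522.1, -77.8, 36.6]
tcp_rot: [-3.14, -0.0, 1.222]
contact_force: [-0.4, 0.2, -0.4]
grip_width: 0.3
finger_force: 0.0
```

```bash
python3 - <<'E'
from h import *
im=snap("scene","s1.png");cv2.imwrite("pics/s1c.png",cv2.resize(im[130:250,210:370,::-1],None,fx=4,fy=4,interpolation=cv2.INTER_CUBIC))
plan([])
E
```

```text
from [522.5 -77.9  37.1] [-180.   -0.   70.] t 5.22 F [-0.9  0.6 -0.6] w 0.6
```

View pics/s1c.png

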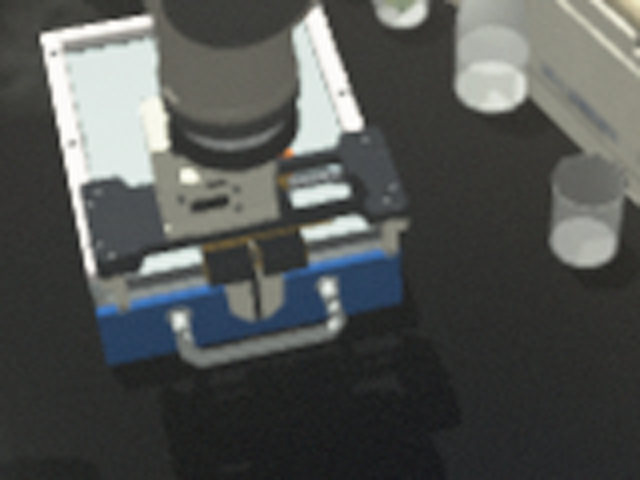

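The fingers stand in the gap between the blue drawer front and the bar (crop about (255,300)), clear of the waste, and the force reading is near zero. I'll pull along tool -x.

send_rows:
  offset:
    - [-0.1,0,0]
    - [-0.25,0,0]
    - [-0.4,0,0]
    - [-0.55,0,0]
    - [-0.7,0,0]
    - [-0.85,0,0]
    - [-0.95,0,0]
    - [-1,0,0]
  delta_rot:
    - [0,0,0]
    - [0,0,0]
    - [0,0,0]
    - [0,0,0]
    - [0,0,0]
    - [0,0,0]
    - [0,0,0]
    - [0,0,0]

```text
time: 6.22
tool_pos: [481.1, -191.6, 37.0]
tcp_rot: [-3.142, -0.0, 1.221]
contact_force: [-0.9, 0.6, 0.6]
grip_width: 0.6
finger_force: 0.0
```

send_rows:
  offset:
    - [-0.03,0,0]
    - [-0.05,0,0]
    - [-0.05,0,0]
  delta_rot:
    - [0,0,0]
    - [0,0,0]
    - [0,0,0]

```text
time: 6.6
tool_pos: [479.4, -196.3, 37.1]
tcp_rot: [3.142, -0.0, 1.222]
contact_force: [-1.0, 0.5, 0.8]
grip_width: 0.3
finger_force: 0.0
```

```bash
python3 - <<'E'
from h import *
im=snap("scene","s2.png");cv2.imwrite("pics/s2c.png",cv2.resize(im[130:290,200:360,::-1],None,fx=3.5,fy=3.5,interpolation=cv2.INTER_CUBIC))
x,y=517.5,-377
plan([])
o=get_obs();p=o["tool_pos"];print((p[:2]-B0)@np.array([np.cos(BY),np.sin(BY)]))
plan([(p[0]+3,p[1]+8.,36.6,70,2),(p[0]+3,p[1]+8,125,70,3),(500,-285,135,70,4),(x,y,125,70,4),(x,y,41,70,5)])
E
```

```text
from [ 479.4 -196.2   37. ] [-180.   -0.   70.] t 6.65 F [-0.3  0.8 -0.3] w 0.3
-274.78399347762263
from [ 479.4 -196.2   37. ] [-180.   -0.   70.] t 6.65 F [-0.3  0.8 -0.3] w 0.3
(np.float64(482.44953774581177), np.float64(-188.18744931155047), 36.6, 70) off [0.071, 0.001, 0.004] rot [0.0, 0.0, 0.0001] rows 2 
(np.float64(482.44953774581177), np.float64(-188.18744931155047), 125, 70) off [0.0, 0.0, -0.737] rot [0.0, 0.0, 0.0] rows 3 
(500, -285, 135, 70) off [-0.708, 0.413, -0.084] rot [0.0, 0.0, 0.0] rows 4 
(517.5, -377, 125, 70) off [-0.67, 0.4, 0.084] rot [0.0, 0.0, 0.0] rows 4 
(517.5, -377, 41, 70) off [0.0, 0.0, 0.7] rot [0.0, 0.0, 0.0] rows 5
```

View pics/s2c.png

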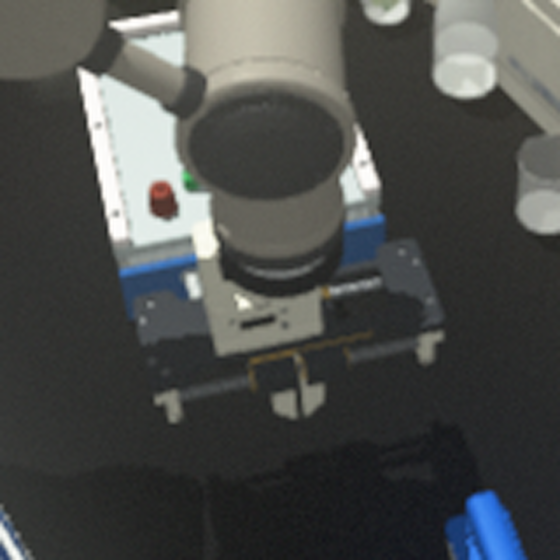

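The blue front still looks to be at the board (crop (125,280) to (385,235)), and a handle post shows at (190,285). The hook may have passed over the bar. I'll lift and look again.

send_rows:
  offset:
    - [0,0,-0.35]
    - [0,0,-0.75]
    - [-0.4,0.2,-0.8]
    - [-0.8,0.4,-0.8]
    - [-0.8,0.4,-0.8]
  delta_rot:
    - [0,0,0]
    - [0,0,0]
    - [0,0,0]
    - [0,0,0]
    - [0,0,0]

```text
time: 7.28
tool_pos: [491.7, -306.1, 132.8]
tcp_rot: [3.14, 0.001, 1.219]
contact_force: [-0.5, 0.6, -1.2]
grip_width: 0.2
finger_force: 0.0
```

```bash
python3 - <<'E'
from h import *
a=snap("scene","s3.png");b=snap("top","t3.png")
A=cv2.resize(a[120:280,220:380,::-1],None,fx=2.5,fy=2.5,interpolation=cv2.INTER_CUBIC);Bb=cv2.resize(b[150:310,220:380,::-1],None,fx=2.5,fy=2.5,interpolation=cv2.INTER_CUBIC)
cv2.imwrite("pics/st3.png",np.hstack([A,Bb]))
for c in("scene","top"): print([(np.round(r["uv"],1),r["confidence"]) for r in finder.pinpoint("drawer_handle",c)[:2]])
E
```

```text
[(array([275.3, 214.7]), 0.59)]
[(array([326.2, 248. ]), 0.65)]
```

View pics/st3.png

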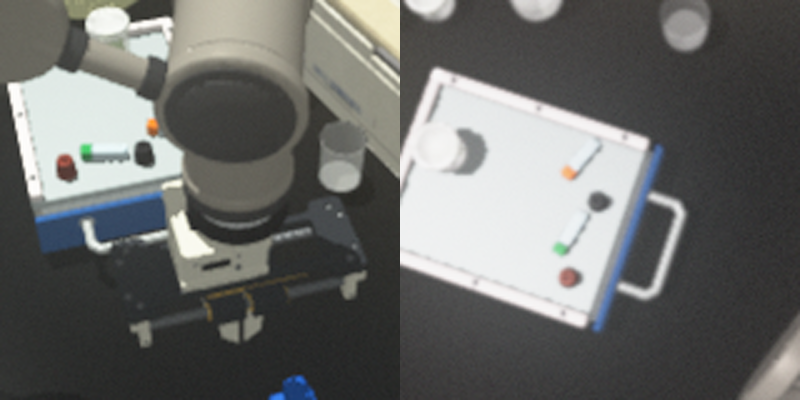

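```bash
python3 - <<'E'
from h import *
np.set_printoptions(precision=1,suppress=True)
print(proj("scene",np.array([[522.5,-77.9,37],[479.4,-196.2,37],[491.7,-306.1,132.8]])),"seen ~(273.5,209.5) ;(200+300/3.5=285.7,130+415/3.5=248.5); (220+240/2.5=316,120+340/2.5=256)")
for z in(45,50,55): 
  for x in(-163,-168,-173): print(z,x,proj("scene",np.array([bw(x,0,z,0,0)[:3]])),proj("top",np.array([bw(x,0,z,0,0)[:3]])))
print("seen bar scene (170+262/2.5,100+291/2.5)=(274.8,216.4); top (327.4,251.4)")
print(np.array(get_obs()["tool_pos"]))
E
```

```text
[[274.  211.5]
 [284.6 250. ]
 [314.5 257.3]] seen ~(273.5,209.5) ;(200+300/3.5=285.7,130+415/3.5=248.5); (220+240/2.5=316,120+340/2.5=256)
45 -163 [[274.9 213.6]] [[323.8 248.5]]
45 -168 [[275.3 215.1]] [[325.5 249.2]]
45 -173 [[275.7 216.5]] [[327.3 249.8]]
50 -163 [[274.8 212.4]] [[323.7 248.4]]
50 -168 [[275.2 213.9]] [[325.5 249.1]]
50 -173 [[275.6 215.4]] [[327.3 249.7]]
55 -163 [[274.7 211.2]] [[323.7 248.3]]
55 -168 [[275.  212.7]] [[325.5 249. ]]
55 -173 [[275.4 214.2]] [[327.3 249.6]]
seen bar scene (170+262/2.5,100+291/2.5)=(274.8,216.4); top (327.4,251.4)
[ 491.4 -301.7  132.7]
```

```bash
python3 - <<'E'
from h import *
plan([bw(-215,0,130,70,4),bw(-150,0,130,70,3),bw(-150,0,60,70,4),bw(-150,0,26,70,5)])
E
```

```text
from [ 491.4 -301.7  132.7] [-179.9   -0.    70.1] t 7.47 F [-0.3  0.4 -0.5] w 0.3
(np.float64(500.0), np.float64(-140.0), 130, 70) off [1.291, -0.392, 0.024] rot [-0.0002, -0.0001, 0.0001] rows 4 TOO FAR
(np.float64(522.2), np.float64(-79.0), 130, 70) off [0.541, 0.0, 0.0] rot [0.0, 0.0, 0.0] rows 3 
(np.float64(522.2), np.float64(-79.0), 60, 70) off [0.0, 0.0, 0.584] rot [0.0, 0.0, 0.0] rows 4 
(np.float64(522.2), np.float64(-79.0), 26, 70) off [0.0, 0.0, 0.283] rot [0.0, 0.0, 0.0] rows 5
```

send_rows:
  offset:
    - [0.45,-0.2,0]
    - [0.9,-0.392,0.02]
    - [0.93,-0.392,0.024]
    - [0.93,-0.392,0.024]
  delta_rot:
    - [0,0,0]
    - [0,0,0]
    - [0,0,0]
    - [0,0,0]

```text
time: 7.98
tool_pos: [486.0, -181.4, 130.6]
tcp_rot: [3.141, 0.0, 1.224]
contact_force: [0.5, 0.1, 0.1]
grip_width: 0.4
finger_force: 0.0
```

send_rows:
  offset:
    - [0.45,0,0]
    - [0.902,0,0]
    - [0.902,0,0]
    - [0.902,0,0]
    - [0.902,0,0]
  delta_rot:
    - [0,0,0]
    - [0,0,0]
    - [0,0,0]
    - [0,0,0]
    - [0,0,0]

```text
time: 8.6
tool_pos: [522.4, -81.9, 130.1]
tcp_rot: [3.142, 0.0, 1.22]
contact_force: [-0.5, -0.1, -1.1]
grip_width: 0.3
finger_force: 0.0
```

send_rows:
  offset:
    - [0,0,0.3]
    - [0,0,0.584]
    - [0,0,0.584]
  delta_rot:
    - [0,0,0]
    - [0,0,0]
    - [0,0,0]

```text
time: 8.98
tool_pos: [520.6, -81.1, 58.2]
tcp_rot: [-3.136, 0.0, 1.22]
contact_force: [0.2, 0.1, 0.8]
grip_width: 0.3
finger_force: 0.0
```

send_rows:
  offset:
    - [0,0,0.1]
    - [0,0,0.2]
    - [0,0,0.283]
    - [0,0,0.283]
  delta_rot:
    - [0,0,0]
    - [0,0,0]
    - [0,0,0]
    - [0,0,0]

```text
time: 9.48
tool_pos: [522.1, -80.2, 25.4]
tcp_rot: [-3.14, -0.0, 1.222]
contact_force: [-0.1, 0.1, 0.5]
grip_width: 0.3
finger_force: 0.0
```

send_rows:
  offset:
    - [-0.08,0,0]
    - [-0.16,0,0]
    - [-0.24,0,0]
    - [-0.32,0,0]
    - [-0.4,0,0]
  delta_rot:
    - [0,0,0]
    - [0,0,0]
    - [0,0,0]
    - [0,0,0]
    - [0,0,0]

```text
time: 10.1
tool_pos: [506.0, -126.3, 26.2]
tcp_rot: [3.141, -0.0, 1.221]
contact_force: [0.2, 1.3, -0.1]
grip_width: 0.4
finger_force: 0.8
```

```bash
python3 - <<'E'
from h import *
plan([])
a=snap("scene","s4.png");b=snap("top","t4.png")
A=cv2.resize(a[120:280,220:380,::-1],None,fx=2.5,fy=2.5,interpolation=cv2.INTER_CUBIC);Bb=cv2.resize(b[150:310,220:380,::-1],None,fx=2.5,fy=2.5,interpolation=cv2.INTER_CUBIC)
cv2.imwrite("pics/st4.png",np.hstack([A,Bb]))
E
```

```text
from [ 506.  -126.3   26.2] [180.  -0.  70.] t 10.1 F [ 0.2  1.3 -0.1] w 0.4
```

View pics/st4.png

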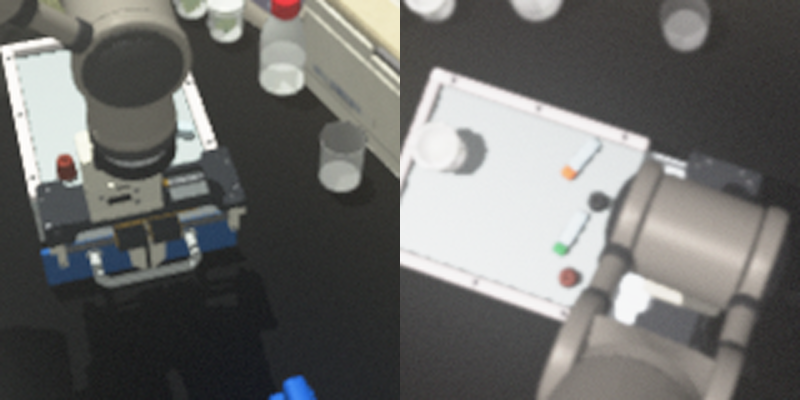

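The drawer is moving now: its side rail shows at (665,160) and the force is about 1.3 N. I'll keep pulling.

send_rows:
  offset:
    - [-0.08,0,0]
    - [-0.17,0,0]
    - [-0.26,0,0]
    - [-0.35,0,0]
    - [-0.44,0,0]
    - [-0.53,0,0]
    - [-0.6,0,0]
    - [-0.64,0,0]
  delta_rot:
    - [0,0,0]
    - [0,0,0]
    - [0,0,0]
    - [0,0,0]
    - [0,0,0]
    - [0,0,0]
    - [0,0,0]
    - [0,0,0]

```text
time: 11.2
tool_pos: [481.2, -193.7, 26.1]
tcp_rot: [-3.141, -0.008, 1.218]
contact_force: [16.1, 32.9, 5.0]
grip_width: 0.1
finger_force: 15.7
```

send_rows:
  offset:
    - [0,0,0]
    - [0.06,0,0]
    - [0.06,0,-0.2]
    - [0.06,0,-0.6]
    - [0.06,0,-1]
    - [0.06,0,-1]
  delta_rot:
    - [0,0,0]
    - [0,0,0]
    - [0,0,0]
    - [0,0,0]
    - [0,0,0]
    - [0,0,0]

```text
time: 11.95
tool_pos: [484.3, -192.6, 149.8]
tcp_rot: [3.134, 0.002, 1.222]
contact_force: [-0.7, -0.2, -0.7]
grip_width: 0.4
finger_force: 0.0
```

```bash
python3 - <<'E'
from h import *
x,y=517.5,-377
for c in("scene","top"): optics.capture(c);print([(np.round(r["uv"],1),round(r["confidence"],2)) for r in finder.pinpoint("drawer_handle",c)[:2]])
plan([(497,-285,145,70,3),(x,y,125,70,4),(x,y,41,70,5)])
E
```

```text
[(array([286. , 247.6]), 0.64)]
[]
from [ 481.4 -190.7  144.8] [-179.8   -0.    70. ] t 12.15 F [ 0.2 -0.2 -0.4] w 0.6
(497, -285, 145, 70) off [-0.694, 0.391, -0.003] rot [-0.0004, 0.0, 0.0] rows 3 
(517.5, -377, 125, 70) off [-0.662, 0.423, 0.166] rot [0.0, 0.0, 0.0] rows 4 
(517.5, -377, 41, 70) off [0.0, 0.0, 0.7] rot [0.0, 0.0, 0.0] rows 5
```

send_rows:
  offset:
    - [-0.35,0.2,0]
    - [-0.694,0.391,-0.003]
    - [-0.694,0.391,-0.003]
    - [-0.694,0.391,-0.003]
  delta_rot:
    - [0,0,0]
    - [0,0,0]
    - [0,0,0]
    - [0,0,0]
  grip: 1

```text
time: 12.65
tool_pos: [497.1, -284.5, 144.9]
tcp_rot: [-3.139, -0.001, 1.221]
contact_force: [-0.2, 0.7, 0.2]
grip_width: 35.9
finger_force: 0.0
```

send_rows:
  offset:
    - [-0.33,0.21,0.05]
    - [-0.662,0.423,0.166]
    - [-0.662,0.423,0.166]
    - [-0.662,0.423,0.166]
  delta_rot:
    - [0,0,0]
    - [0,0,0]
    - [0,0,0]
    - [0,0,0]

```text
time: 13.15
tool_pos: [518.3, -375.6, 126.0]
tcp_rot: [-3.14, -0.001, 1.223]
contact_force: [0.7, -0.3, 0.2]
grip_width: 75.9
finger_force: 0.0
```

```bash
python3 - <<'E'
from h import *
a=snap("scene","s5.png");b=snap("top","t5.png")
A=cv2.resize(a[200:340,270:410,::-1],None,fx=2.8,fy=2.8,interpolation=cv2.INTER_CUBIC);Bb=cv2.resize(b[160:320,300:460,::-1],(392,392),interpolation=cv2.INTER_CUBIC)
cv2.imwrite("pics/st5.png",np.hstack([A,Bb]))
plan([(517.5,-377,39,70,6)])
E
```

```text
from [ 518.7 -375.6  126.9] [-180.    -0.    70.1] t 13.25 F [-0.4  0.   0.6] w 83.9
(517.5, -377, 39, 70) off [-0.014, -0.005, 0.733] rot [0.0, -0.0001, 0.0002] rows 6
```

View pics/st5.png

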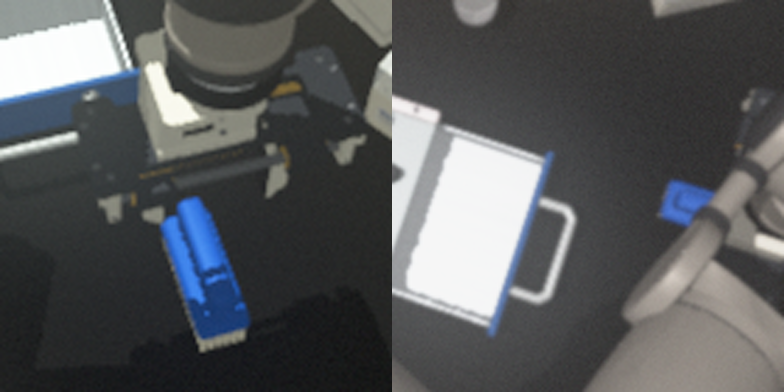

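The drawer is fully out, with its white interior open before the edge. The open fingers straddle the brush handle line, so I'll descend and grip.

send_rows:
  offset:
    - [-0.014,-0.005,0.2]
    - [-0.014,-0.005,0.4]
    - [-0.014,-0.005,0.55]
    - [-0.014,-0.005,0.65]
    - [-0.014,-0.005,0.733]
    - [-0.014,-0.005,0.733]
  delta_rot:
    - [0,0,0]
    - [0,0,0]
    - [0,0,0]
    - [0,0,0]
    - [0,0,0]
    - [0,0,0]

```text
time: 14.0
tool_pos: [517.2, -378.4, 38.1]
tcp_rot: [-3.141, -0.0, 1.222]
contact_force: [-1.3, -0.8, 0.1]
grip_width: 92.0
finger_force: 0.0
```

send_rows:
  offset:
    - [0,0,0]
    - [0,0,0]
    - [0,0,0]
    - [0,0,0]
    - [0,0,0]
    - [0,0,0]
    - [0,0,0]
    - [0,0,0]
  delta_rot:
    - [0,0,0]
    - [0,0,0]
    - [0,0,0]
    - [0,0,0]
    - [0,0,0]
    - [0,0,0]
    - [0,0,0]
    - [0,0,0]
  grip: 0.05

```text
time: 15.0
tool_pos: [517.4, -378.6, 38.5]
tcp_rot: [3.142, -0.0, 1.222]
contact_force: [0.4, -0.1, -0.2]
grip_width: 21.9
finger_force: 30.0
```

```bash
python3 - <<'E'
from h import *
plan([(517.5,-377,165,70,4)])
E
```

```text
from [ 517.4 -378.6   38.5] [180.  -0.  70.] t 15.0 F [ 0.4 -0.1 -0.2] w 21.9
(517.5, -377, 165, 70) off [0.013, -0.004, -1.054] rot [0.0, 0.0, 0.0] rows 4 TOO FAR
```

Gripped at 21.9 mm. Next: lift, turn 90°, and carry the brush over the board.

```bash
python3 - <<'E'
from h import *
plan([(517.5,-377,155,70,4),(530,-290,165,100,4),(545,-190,165,130,4),(570,-80,165,160,4),bw(2,-31,165,160,5),bw(2,-31,122,160,3)])
E
```

```text
from [ 517.4 -378.6   38.5] [180.  -0.  70.] t 15.0 F [ 0.4 -0.1 -0.2] w 21.9
(517.5, -377, 155, 70) off [0.013, -0.004, -0.97] rot [0.0, 0.0, 0.0] rows 4 
(530, -290, 165, 100) off [0.717, -0.15, -0.084] rot [0.0, 0.0, -0.0833] rows 4 
(545, -190, 165, 130) off [0.799, 0.268, 0.0] rot [0.0, 0.0, -0.0834] rows 4 
(570, -80, 165, 160) off [0.568, 0.749, 0.0] rot [0.0, 0.0, -0.0833] rows 4 
(np.float64(603.3), np.float64(53.3), 165, 160) off [0.119, 1.139, 0.0] rot [0.0, 0.0, 0.0] rows 5 TOO FAR
(np.float64(603.3), np.float64(53.3), 122, 160) off [0.0, 0.0, 0.359] rot [0.0, 0.0, 0.0] rows 3
```

send_rows:
  offset:
    - [0,0,-0.3]
    - [0,0,-0.7]
    - [0.013,0,-0.97]
    - [0.013,0,-0.97]
  delta_rot:
    - [0,0,0]
    - [0,0,0]
    - [0,0,0]
    - [0,0,0]

```text
time: 15.5
tool_pos: [519.1, -378.1, 157.9]
tcp_rot: [3.136, 0.002, 1.222]
contact_force: [0.4, 0.6, -0.7]
grip_width: 21.5
finger_force: 29.9
```

send_rows:
  offset:
    - [0.24,-0.05,-0.03]
    - [0.48,-0.1,-0.06]
    - [0.717,-0.15,-0.084]
    - [0.717,-0.15,-0.084]
  delta_rot:
    - [0,0,-0.025]
    - [0,0,-0.05]
    - [0,0,-0.075]
    - [0,0,-0.0833]

```text
time: 16.0
tool_pos: [530.1, -287.6, 163.5]
tcp_rot: [-3.14, -0.003, 1.75]
contact_force: [-1.0, -0.3, -1.2]
grip_width: 21.9
finger_force: 29.9
```

send_rows:
  offset:
    - [0.27,0.09,0]
    - [0.53,0.18,0]
    - [0.799,0.268,0]
    - [0.799,0.268,0]
  delta_rot:
    - [0,0,-0.025]
    - [0,0,-0.05]
    - [0,0,-0.075]
    - [0,0,-0.0834]

```text
time: 16.5
tool_pos: [544.8, -187.3, 163.2]
tcp_rot: [-3.141, -0.004, 2.275]
contact_force: [-0.5, -0.0, -0.6]
grip_width: 21.9
finger_force: 29.9
```

send_rows:
  offset:
    - [0.19,0.25,0]
    - [0.38,0.5,0]
    - [0.568,0.749,0]
    - [0.568,0.749,0]
  delta_rot:
    - [0,0,-0.025]
    - [0,0,-0.05]
    - [0,0,-0.075]
    - [0,0,-0.0833]

```text
time: 17.0
tool_pos: [569.9, -77.3, 163.2]
tcp_rot: [3.141, -0.003, 2.799]
contact_force: [-0.1, 0.2, -0.7]
grip_width: 21.7
finger_force: 29.9
```

send_rows:
  offset:
    - [0.05,0.35,0]
    - [0.1,0.7,0]
    - [0.119,1,0]
    - [0.119,1,0]
    - [0.119,1,0]
  delta_rot:
    - [0,0,0]
    - [0,0,0]
    - [0,0,0]
    - [0,0,0]
    - [0,0,0]

```text
time: 17.62
tool_pos: [597.4, 37.2, 163.7]
tcp_rot: [-3.141, -0.002, 2.793]
contact_force: [0.0, 0.1, -1.4]
grip_width: 21.8
finger_force: 29.9
```

```bash
python3 - <<'E'
from h import *
plan([bw(2,-31,165,160,4),bw(2,-31,115.5,160,6),bw(-70,-31,115.5,160,8),bw(-148,-31,115.5,160,8)])
a=snap("scene","s6.png");b=snap("top","t6.png")
A=cv2.resize(a[110:250,210:350,::-1],None,fx=2.8,fy=2.8,interpolation=cv2.INTER_CUBIC);Bb=cv2.resize(b[150:310,200:360,::-1],(392,392),interpolation=cv2.INTER_CUBIC)
cv2.imwrite("pics/st6.png",np.hstack([A,Bb]))
E
```

```text
from [597.4  37.2 163.7] [-1.799e+02 -1.000e-01  1.600e+02] t 17.62 F [ 0.   0.1 -1.4] w 21.8
(np.float64(603.3), np.float64(53.3), 165, 160) off [0.0, 0.143, -0.011] rot [-0.0002, -0.0003, 0.0] rows 4 
(np.float64(603.3), np.float64(53.3), 115.5, 160) off [-0.001, 0.0, 0.413] rot [0.0, 0.0, 0.0] rows 6 
(np.float64(578.7), np.float64(-14.4), 115.5, 160) off [0.0, -0.6, 0.0] rot [0.0, 0.0, 0.0] rows 8 
(np.float64(552.0), np.float64(-87.7), 115.5, 160) off [0.001, -0.65, -0.001] rot [0.0, 0.0, 0.0] rows 8
```

View pics/st6.png

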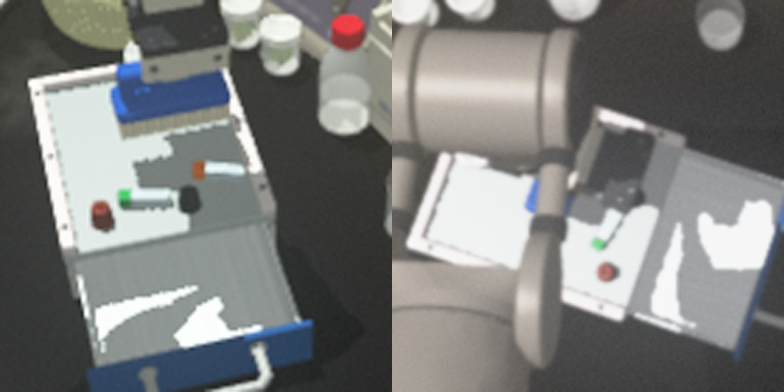

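The brush hangs behind all the waste, aligned with the edge, and the open drawer lies in front. Now lower and make the first stroke.

send_rows:
  offset:
    - [0,0.143,0.1]
    - [0,0.143,0.2]
    - [0,0.143,0.3]
    - [0,0.143,0.36]
    - [0,0.143,0.4]
    - [0,0.143,0.4]
  delta_rot:
    - [0,0,0]
    - [0,0,0]
    - [0,0,0]
    - [0,0,0]
    - [0,0,0]
    - [0,0,0]

```text
time: 18.48
tool_pos: [603.9, 53.5, 116.9]
tcp_rot: [-3.142, -0.0, 2.792]
contact_force: [-0.1, 0.2, -0.4]
grip_width: 22.0
finger_force: 29.9
```

send_rows:
  offset:
    - [0,-0.06,0]
    - [0,-0.14,0]
    - [0,-0.22,0]
    - [0,-0.3,0]
    - [0,-0.38,0]
    - [0,-0.46,0]
    - [0,-0.54,0]
    - [0,-0.6,0]
  delta_rot:
    - [0,0,0]
    - [0,0,0]
    - [0,0,0]
    - [0,0,0]
    - [0,0,0]
    - [0,0,0]
    - [0,0,0]
    - [0,0,0]

```text
time: 19.48
tool_pos: [579.2, -14.6, 117.1]
tcp_rot: [3.141, 0.0, 2.792]
contact_force: [0.3, 0.3, -1.2]
grip_width: 21.4
finger_force: 30.0
```

send_rows:
  offset:
    - [0,-0.08,0]
    - [0,-0.16,0]
    - [0,-0.24,0]
    - [0,-0.32,0]
    - [0,-0.4,0]
    - [0,-0.48,0]
    - [0,-0.56,0]
    - [0,-0.65,0]
  delta_rot:
    - [0,0,0]
    - [0,0,0]
    - [0,0,0]
    - [0,0,0]
    - [0,0,0]
    - [0,0,0]
    - [0,0,0]
    - [0,0,0]

```text
time: 20.48
tool_pos: [552.4, -87.9, 117.1]
tcp_rot: [3.142, -0.0, 2.793]
contact_force: [0.8, 1.1, -1.5]
grip_width: 21.6
finger_force: 29.9
```

```bash
python3 - <<'E'
from h import *
snap("scene","s7.png");snap("top","t7.png")
for c in("scene","top"):
  for t,z in(("cuvette_a",74),("stopper_a",74)):
    for r in finder.pinpoint(t,c)[:4]:
        w=plane(c,r["uv"],z)[:2]-B0;w2=plane(c,r["uv"],12)[:2]-B0;M=np.array([[np.cos(BY),-np.sin(BY)],[np.sin(BY),np.cos(BY)]]);print(c,t,np.round(r["uv"]),round(r["confidence"],2),"on board",(w@M).round(),"in drawer",(w2@M).round())
plan([])
E
```

```text
scene cuvette_a [268. 210.] 0.57 on board [-169.   17.] in drawer [-118.   12.]
scene cuvette_a [296. 204.] 0.4 on board [-170.  -55.] in drawer [-120.  -65.]
scene stopper_a [281. 204.] 0.53 on board [-158.  -19.] in drawer [-107.  -26.]
scene stopper_a [245. 188.] 0.39 on board [-78.  61.] in drawer [-21.  59.]
scene stopper_a [282. 250.] 0.16 on board [-297.    9.] in drawer [-256.    4.]
top cuvette_a [308. 252.] 0.35 on board [-130.   23.] in drawer [-125.   21.]
top stopper_a [292. 262.] 0.63 on board [-97.  60.] in drawer [-91.  60.]
from [552.7 -87.1 117.1] [180.   0. 160.] t 20.77 F [-0.4  1.  -0.4] w 21.5
```

send_rows:
  offset:
    - [0,0,-0.2]
    - [0,0,-0.36]
    - [0.25,0.4,-0.36]
    - [0.51,0.8,-0.36]
    - [0.51,1,-0.36]
    - [0.51,1,-0.36]
    - [0.51,1,-0.36]
  delta_rot:
    - [0,0,0]
    - [0,0,0]
    - [0,0,0]
    - [0,0,0]
    - [0,0,0]
    - [0,0,0]
    - [0,0,0]

```text
time: 21.65
tool_pos: [536.1, 45.9, 160.2]
tcp_rot: [-3.141, -0.0, 2.793]
contact_force: [0.6, 0.1, -1.5]
grip_width: 21.6
finger_force: 29.9
```

```bash
python3 - <<'E'
from h import *
a=snap("scene","s8.png");b=snap("top","t8.png")
A=cv2.resize(a[110:250,210:350,::-1],None,fx=2.8,fy=2.8,interpolation=cv2.INTER_CUBIC);Bb=cv2.resize(b[150:310,220:380,::-1],(392,392),interpolation=cv2.INTER_CUBIC)
cv2.imwrite("pics/st8.png",np.hstack([A,Bb]))
plan([bw(-28,30,115.5,160,4)])
E
```

```text
from [536.1  45.4 160.2] [-180.    -0.   159.9] t 21.75 F [ 0.1 -0.2 -1. ] w 21.5
(np.float64(535.7), np.float64(45.9), 115.5, 160) off [0.004, 0.003, 0.372] rot [0.0, 0.0, -0.0002] rows 4
```

View pics/st8.png

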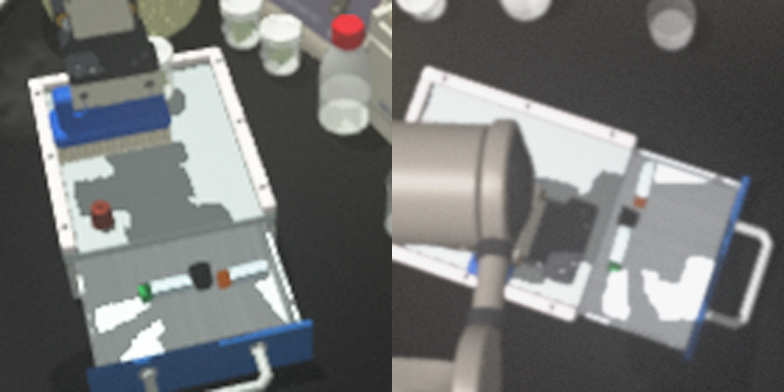

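Three items lie in the drawer; only the red stopper, at scene crop (101,215), is still on the board. Second stroke.

send_rows:
  offset:
    - [-0.05,0,0.1]
    - [-0.05,0,0.2]
    - [-0.05,0,0.3]
    - [-0.05,0,0.36]
    - [-0.05,0,0.36]
  delta_rot:
    - [0,0,0]
    - [0,0,0]
    - [0,0,0]
    - [0,0,0]
    - [0,0,0]

```text
time: 22.38
tool_pos: [541.4, 44.4, 116.4]
tcp_rot: [-3.141, -0.001, 2.793]
contact_force: [0.5, 0.1, -1.0]
grip_width: 21.8
finger_force: 29.9
```

send_rows:
  offset:
    - [0,-0.06,0]
    - [0,-0.14,0]
    - [0,-0.22,0]
    - [0,-0.3,0]
    - [0,-0.38,0]
    - [0,-0.46,0]
    - [0,-0.54,0]
    - [0,-0.62,0]
  delta_rot:
    - [0,0,0]
    - [0,0,0]
    - [0,0,0]
    - [0,0,0]
    - [0,0,0]
    - [0,0,0]
    - [0,0,0]
    - [0,0,0]

```text
time: 23.38
tool_pos: [516.2, -26.2, 117.1]
tcp_rot: [3.142, -0.0, 2.793]
contact_force: [-0.0, -0.3, -0.7]
grip_width: 21.4
finger_force: 29.9
```

send_rows:
  offset:
    - [0,-0.08,0]
    - [0,-0.16,0]
    - [0,-0.24,0]
    - [0,-0.32,0]
    - [0,-0.38,0]
    - [0,-0.38,0]
  delta_rot:
    - [0,0,0]
    - [0,0,0]
    - [0,0,0]
    - [0,0,0]
    - [0,0,0]
    - [0,0,0]

```text
time: 24.12
tool_pos: [500.7, -68.9, 117.1]
tcp_rot: [3.141, 0.0, 2.792]
contact_force: [0.1, 0.4, -0.8]
grip_width: 21.5
finger_force: 29.9
```

send_rows:
  offset:
    - [0,0,-0.2]
    - [0,0,-0.4]
    - [0,0,-0.4]
    - [0,0,-0.4]
  delta_rot:
    - [0,0,0]
    - [0,0,0]
    - [0,0,0]
    - [0,0,0]

```text
time: 24.62
tool_pos: [500.3, -68.1, 164.2]
tcp_rot: [3.142, -0.001, 2.793]
contact_force: [0.5, -0.1, -0.9]
grip_width: 21.5
finger_force: 29.9
```

```bash
python3 - <<'E'
from h import *
a=snap("scene","s9.png");snap("top","t9.png")
M=np.array([[np.cos(BY),-np.sin(BY)],[np.sin(BY),np.cos(BY)]])
for c in("scene","top"):
  for t in("cuvette_a","stopper_a"):
    for r in finder.pinpoint(t,c)[:4]:
        print(c,t,np.round(r["uv"]),round(r["confidence"],2),*[((plane(c,r["uv"],z)[:2]-B0)@M).round() for z in(74,12)])
plan([(545,-190,160,130,5),(527,-290,150,100,5),(517.5,-378,140,70,5),(517.5,-378,60,70,4),(517.5,-378,39,70,4)])
E
```

```text
scene cuvette_a [295. 205.] 0.59 [-172.  -53.] [-122.  -63.]
scene cuvette_a [285. 251.] 0.41 [-301.    3.] [-261.   -3.]
scene cuvette_a [267. 212.] 0.4 [-176.   21.] [-126.   16.]
scene stopper_a [355. 191.] 0.7 [-168. -218.] [-117. -240.]
scene stopper_a [254. 212.] 0.59 [-167.   53.] [-117.   51.]
scene stopper_a [283. 206.] 0.5 [-169.  -23.] [-118.  -30.]
top cuvette_a [322. 225.] 0.56 [-141.  -56.] [-137.  -62.]
top cuvette_a [266. 230.] 0.34 [-7.  2.] [ 4. -0.]
from [500.5 -68.4 164.5] [ 1.8e+02 -1.0e-01  1.6e+02] t 24.93 F [-0.8 -0.7 -0.2] w 21.9
(545, -190, 160, 130) off [-0.695, -0.826, 0.037] rot [0.0, -0.0002, 0.0833] rows 5 
(527, -290, 150, 100) off [-0.542, -0.651, 0.083] rot [0.0, 0.0, 0.0834] rows 5 
(517.5, -378, 140, 70) off [-0.708, -0.205, 0.084] rot [0.0, 0.0, 0.0833] rows 5 
(517.5, -378, 60, 70) off [0.0, 0.0, 0.667] rot [0.0, 0.0, 0.0] rows 4 
(517.5, -378, 39, 70) off [0.0, 0.0, 0.175] rot [0.0, 0.0, 0.0] rows 4
```

All four items read as inside the drawer. I'll return the brush to the worktop.

send_rows:
  offset:
    - [-0.23,-0.28,0.01]
    - [-0.46,-0.55,0.02]
    - [-0.695,-0.826,0.037]
    - [-0.695,-0.826,0.037]
    - [-0.695,-0.826,0.037]
  delta_rot:
    - [0,0,0.025]
    - [0,0,0.05]
    - [0,0,0.075]
    - [0,0,0.0833]
    - [0,0,0.0833]

```text
time: 25.55
tool_pos: [545.0, -190.4, 160.0]
tcp_rot: [-3.141, -0.001, 2.269]
contact_force: [-0.9, 0.2, -0.3]
grip_width: 21.9
finger_force: 29.9
```

send_rows:
  offset:
    - [-0.18,-0.22,0.03]
    - [-0.36,-0.43,0.06]
    - [-0.542,-0.651,0.083]
    - [-0.542,-0.651,0.083]
    - [-0.542,-0.651,0.083]
  delta_rot:
    - [0,0,0.025]
    - [0,0,0.05]
    - [0,0,0.075]
    - [0,0,0.0834]
    - [0,0,0.0834]

```text
time: 26.18
tool_pos: [527.1, -289.8, 150.5]
tcp_rot: [-3.141, -0.0, 1.747]
contact_force: [-0.1, 0.1, -0.8]
grip_width: 21.6
finger_force: 29.9
```

send_rows:
  offset:
    - [-0.24,-0.07,0.03]
    - [-0.47,-0.14,0.06]
    - [-0.708,-0.205,0.084]
    - [-0.708,-0.205,0.084]
    - [-0.708,-0.205,0.084]
  delta_rot:
    - [0,0,0.025]
    - [0,0,0.05]
    - [0,0,0.075]
    - [0,0,0.0833]
    - [0,0,0.0833]

```text
time: 26.8
tool_pos: [517.9, -377.4, 140.5]
tcp_rot: [-3.141, -0.0, 1.225]
contact_force: [0.7, -0.0, -1.3]
grip_width: 21.4
finger_force: 29.9
```

send_rows:
  offset:
    - [0,0,0.25]
    - [0,0,0.5]
    - [0,0,0.667]
    - [0,0,0.667]
  delta_rot:
    - [0,0,0]
    - [0,0,0]
    - [0,0,0]
    - [0,0,0]

```text
time: 27.3
tool_pos: [517.3, -376.4, 59.1]
tcp_rot: [-3.138, -0.002, 1.225]
contact_force: [-0.1, -0.0, -0.1]
grip_width: 21.5
finger_force: 29.9
```

```bash
python3 - <<'E'
from h import *
plan([(517.5,-378,39,70,4)])
E
```

```text
from [ 517.3 -376.4   59.1] [-1.798e+02 -1.000e-01  7.020e+01] t 27.3 F [-0.1 -0.  -0.1] w 21.5
(517.5, -378, 39, 70) off [-0.012, 0.007, 0.168] rot [-0.0005, -0.0002, 0.0005] rows 4
```

send_rows:
  offset:
    - [0,0,0.06]
    - [-0.01,0,0.12]
    - [-0.012,0.007,0.168]
    - [-0.012,0.007,0.168]
  delta_rot:
    - [0,0,0]
    - [0,0,0]
    - [0,0,0]
    - [0,0,0]

```text
time: 27.8
tool_pos: [517.8, -379.6, 39.9]
tcp_rot: [-3.141, -0.0, 1.222]
contact_force: [0.2, -0.3, -1.2]
grip_width: 21.7
finger_force: 29.9
```

send_rows:
  offset:
    - [0,0,0]
    - [0,0,0]
    - [0,0,0]
    - [0,0,0]
    - [0,0,0]
    - [0,0,0]
    - [0,0,0]
    - [0,0,0]
  delta_rot:
    - [0,0,0]
    - [0,0,0]
    - [0,0,0]
    - [0,0,0]
    - [0,0,0]
    - [0,0,0]
    - [0,0,0]
    - [0,0,0]
  grip: 0.9

```text
time: 28.8
tool_pos: [518.1, -379.7, 40.4]
tcp_rot: [-3.142, -0.0, 1.222]
contact_force: [-0.0, -0.7, -0.1]
grip_width: 82.5
finger_force: 0.0
```

send_rows:
  offset:
    - [0,0,-0.2]
    - [0,0,-0.5]
    - [0,0,-0.85]
    - [0,0,-0.85]
  delta_rot:
    - [0,0,0]
    - [0,0,0]
    - [0,0,0]
    - [0,0,0]

```text
time: 29.3
tool_pos: [519.7, -381.2, 146.5]
tcp_rot: [3.134, 0.003, 1.222]
contact_force: [0.1, -0.2, -0.1]
grip_width: 82.5
finger_force: 0.0
```

```bash
python3 - <<'E'
from h import *
plan([(490,-310,130,70,4),bw(-325,0,110,70,4),bw(-325,0,26,70,4)])
E
```

```text
from [ 519.7 -381.2  146.5] [179.6   0.2  70. ] t 29.3 F [ 0.1 -0.2 -0.1] w 82.5
(490, -310, 130, 70) off [0.473, -0.436, 0.133] rot [0.0011, 0.0005, 0.0] rows 4 
(np.float64(462.3), np.float64(-243.4), 110, 70) off [0.443, -0.407, 0.167] rot [0.0, 0.0, 0.0] rows 4 
(np.float64(462.3), np.float64(-243.4), 26, 70) off [0.0, 0.0, 0.7] rot [0.0, 0.0, 0.0] rows 4
```

send_rows:
  offset:
    - [0.24,-0.22,0.06]
    - [0.473,-0.436,0.1]
    - [0.473,-0.436,0.1]
    - [0.473,-0.436,0.1]
  delta_rot:
    - [0,0,0]
    - [0,0,0]
    - [0,0,0]
    - [0,0,0]
  grip: 0

```text
time: 29.8
tool_pos: [488.6, -308.9, 130.2]
tcp_rot: [3.141, 0.0, 1.222]
contact_force: [0.4, 0.6, -0.8]
grip_width: 47.2
finger_force: 0.0
```

send_rows:
  offset:
    - [0.22,-0.2,0.08]
    - [0.443,-0.407,0.167]
    - [0.443,-0.407,0.167]
    - [0.443,-0.407,0.167]
  delta_rot:
    - [0,0,0]
    - [0,0,0]
    - [0,0,0]
    - [0,0,0]

```text
time: 30.3
tool_pos: [461.6, -243.2, 110.7]
tcp_rot: [3.14, 0.001, 1.221]
contact_force: [1.5, -0.4, -0.2]
grip_width: 7.0
finger_force: 0.0
```

send_rows:
  offset:
    - [0,0,0.2]
    - [0,0,0.4]
    - [0,0,0.6]
    - [0,0,0.7]
    - [0,0,0.7]
  delta_rot:
    - [0,0,0]
    - [0,0,0]
    - [0,0,0]
    - [0,0,0]
    - [0,0,0]

```text
time: 30.92
tool_pos: [460.7, -242.4, 25.9]
tcp_rot: [-3.141, -0.0, 1.221]
contact_force: [-0.5, 0.3, 0.8]
grip_width: 0.7
finger_force: 0.0
```

```bash
python3 - <<'E'
from h import *
plan([bw(-240,0,26,70,8),bw(-185,0,26,70,8)])
E
```

```text
from [ 460.7 -242.4   25.9] [-180.   -0.   70.] t 30.93 F [-0.5  0.3  0.8] w 0.7
(np.float64(491.4), np.float64(-163.5), 26, 70) off [0.705, 0.015, -0.001] rot [-0.0001, 0.0, -0.0001] rows 8 
(np.float64(510.2), np.float64(-111.8), 26, 70) off [0.459, 0.0, 0.0] rot [0.0, 0.0, 0.0] rows 8
```

send_rows:
  offset:
    - [0.06,0,0]
    - [0.14,0,0]
    - [0.24,0,0]
    - [0.34,0,0]
    - [0.44,0,0]
    - [0.54,0.01,0]
    - [0.64,0.015,0]
    - [0.705,0.015,0]
  delta_rot:
    - [0,0,0]
    - [0,0,0]
    - [0,0,0]
    - [0,0,0]
    - [0,0,0]
    - [0,0,0]
    - [0,0,0]
    - [0,0,0]

```text
time: 31.92
tool_pos: [491.4, -162.0, 26.2]
tcp_rot: [-3.141, -0.0, 1.222]
contact_force: [-0.7, -1.0, 1.6]
grip_width: 0.7
finger_force: 0.9
```

send_rows:
  offset:
    - [0.08,0,0]
    - [0.16,0,0]
    - [0.24,0,0]
    - [0.3,0,0]
    - [0.36,0,0]
    - [0.41,0,0]
    - [0.44,0,0]
    - [0.459,0,0]
  delta_rot:
    - [0,0,0]
    - [0,0,0]
    - [0,0,0]
    - [0,0,0]
    - [0,0,0]
    - [0,0,0]
    - [0,0,0]
    - [0,0,0]

```text
time: 32.92
tool_pos: [510.1, -111.0, 26.4]
tcp_rot: [3.142, -0.0, 1.222]
contact_force: [-1.4, -0.7, 0.6]
grip_width: 0.3
finger_force: 0.7
```

send_rows:
  offset:
    - [0.015,0,0]
    - [0.03,0,0]
    - [0.03,0,0]
  delta_rot:
    - [0,0,0]
    - [0,0,0]
    - [0,0,0]

```text
time: 33.3
tool_pos: [511.4, -107.7, 26.4]
tcp_rot: [3.141, -0.0, 1.222]
contact_force: [-2.2, -1.2, 0.3]
grip_width: 0.4
finger_force: 0.4
```

send_rows:
  offset:
    - [0.017,0,0]
    - [0.034,0,0]
    - [0.034,0,0]
  delta_rot:
    - [0,0,0]
    - [0,0,0]
    - [0,0,0]

```text
time: 33.67
tool_pos: [512.3, -105.2, 26.4]
tcp_rot: [-3.141, 0.002, 1.222]
contact_force: [-3.6, -9.1, 0.7]
grip_width: 0.5
finger_force: 4.0
```

send_rows:
  offset:
    - [0.017,0,0]
    - [0.025,0,0]
    - [0.025,0,0]
  delta_rot:
    - [0,0,0]
    - [0,0,0]
    - [0,0,0]

```text
time: 34.05
tool_pos: [512.6, -104.4, 26.5]
tcp_rot: [-3.141, 0.005, 1.223]
contact_force: [-7.4, -16.3, 2.3]
grip_width: 0.3
finger_force: 8.0
```

The force rises against the stop, so the drawer is shut. I'll back off, lift clear and check.

send_rows:
  offset:
    - [-0.1,0,0]
    - [-0.3,0,0]
    - [-0.3,0,-0.3]
    - [-0.3,0,-0.7]
    - [-0.6,0.8,-1]
    - [-0.6,0.8,-1]
    - [-0.6,0.8,-1]
  delta_rot:
    - [0,0,0]
    - [0,0,0]
    - [0,0,0]
    - [0,0,0]
    - [0,0,0]
    - [0,0,0]
    - [0,0,0]

```text
time: 34.92
tool_pos: [581.7, -203.7, 147.2]
tcp_rot: [3.137, -0.0, 1.22]
contact_force: [0.0, 0.9, -0.6]
grip_width: 0.4
finger_force: 0.0
```

```bash
python3 - <<'E'
from h import *
plan([])
a=snap("scene","s10.png");b=snap("top","t10.png")
A=cv2.resize(a[110:340,200:400,::-1],(400,460),interpolation=cv2.INTER_CUBIC);Bb=cv2.resize(b[140:370,220:420,::-1],(400,460),interpolation=cv2.INTER_CUBIC)
cv2.imwrite("pics/st10.png",np.hstack([A,Bb]))
E
```

```text
from [ 581.7 -203.7  147.2] [179.8  -0.   69.9] t 34.92 F [ 0.   0.9 -0.6] w 0.4
```

View pics/st10.png

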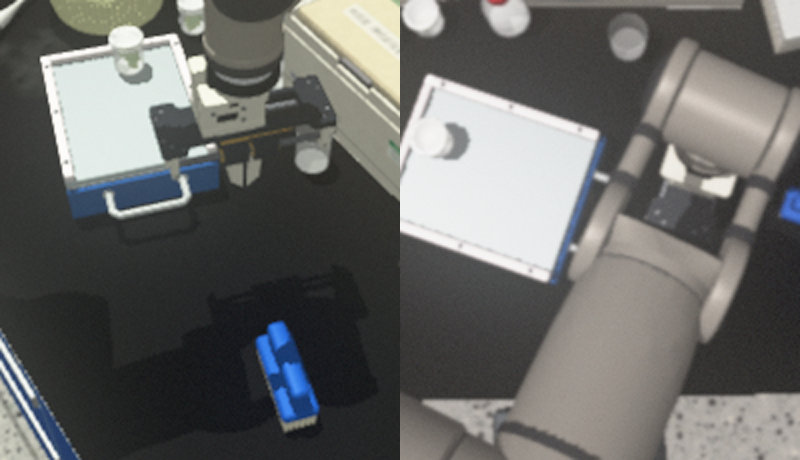

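The board is empty apart from the jar, the drawer is flush and shut, the brush stands upright at scene crop (287,375), and the beaker is in place at top crop (628,37). Handing in.

```bash
python3 -c "
from h import *
print(ticket.close_job())"
```

```text
the job is handed in; nothing more can be done
None
```

I handed the job in at about 35 s: all four waste items were swept into the drawer, the drawer is shut, the brush is back standing on the worktop, and the jar and beaker look untouched in the last pictures; the hand-in returned no verdict.

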